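# Tip the standing pencil box into its taped bay and push it home

## Robot

A 6-joint arm with a two-finger parallel gripper is mounted at the origin on a cart in front of the work surface, level with it; the furniture and walls round the work are solid. World frame = base frame: x ahead of the robot, y to its left, z up, the work surface at z = 0. Lengths are in m, angles in rad, forces in N, time in s.
With the tool pointing down it reaches from about 0.375 to 0.9 m from the base axis. Payload 3.1 kg.
Tool frame: the origin (TCP) lies at the very end of the fingers, on their centre line; the grasp point (between the pads) lies 19 mm behind it (grip_depth is the distance from the TCP to the grasp point, in m); z points along the fingers, y is the line along which they close (so a half turn about z gives the same grasp; the last joint's range is limited). The gripper opens to 85 mm and grips with 20 to 120 N. Pads are 22 mm wide; open, the fingers measure 114 mm over their backs; the gripper's body (76 mm by 85 mm) begins 54 mm behind the grasp point. The pads swing forward as they close: fully open they stand 13 mm farther back than shut.
Start: joints at [-1.391, 0.527, 1.433, -0, 1.181, -0.178], TCP at [0.219, -0.585, 0.231] pointing down, gripper open.
Joint ranges: [-3.08, 3.08], [-0.75, 2.2], [0.22, 2.44], [-1.43, 4.57], [0, 2.65], [-2.85, 2.85]. Speed limits (rad/s): [2.79, 2.79, 3.14, 3.14, 3.14, 3.14].

## Interface

Orientations are given as a unit quaternion [x, y, z, w].
In Python, from station import * gives the robot as it stands.
- The arm moves only by the tool apply_moves, never from a script. Its argument "plan" is a list of rows, each a list of 7 numbers: the shift along the tool's x, y, z in m, then the turn, a rotation vector about the tool's x, y, z in rad, then the gripper command: -1 is fully open, 1 is shut, values between are in proportion. In form: [[dx, dy, dz, wx, wy, wz, jaw], ...]. A call has 1 to 8 rows; each row shifts and turns the commanded pose from where the row before left it, along the tool's axes as they then stand; what a row does not reach is not made up. A row lasts 1/8 s, in which the tool goes at most 62.5 mm and 10.7 degrees, less where a joint would pass 70% of its speed; a pose out of reach is approached as far as the arm can. A call is refused whole if a number of a shift passes 0.0625 or a number of a turn 0.188, either way. A call with a gripper value outside its range is refused whole. The fingers move at their own pace and stop on an object; "force" is the grip in N (left out, the last holds). Time passes only in rows, so rows that do not move let the fingers close. It gives the time, the measured TCP pose, the force, the opening and the grip force at its end, in the units of the state.
- sense(): the state, without advancing time (a new reading comes with each control period).
- snapshot(name): name is "side" or "top" or "wrist"; returns the picture (480x640x3 uint8, red, green, blue); there is no depth.
- calibration(name): a dict with "camera_matrix" (3x3 intrinsics, pixels), "R" (3x3) and "t" (3): a world point X has camera coordinates R X + t; the wrist camera has in their place "mount" (4x4, takes a point from camera to tool coordinates, whose origin is the TCP and whose axes are the flange's). Camera axes: x right, y down, z forward; pixel columns grow to the right and rows downward; lengths in m; the calibration is good to about 2 mm. A picture is of the moment at which its call begins: read the wrist's pose just before it. calibration takes no time and is no camera call.
- sign_off(): hands the job in; it is judged then, once.
The state is a dict: "t": time; "q": joint angles; "qd": joint speeds; "tau": joint torques, N m; "tcp_pos": TCP position; "tool_rot": TCP orientation; "force": force on the tool from outside, world axes, zero at the start; "ft_torque": the same for the moment, N m; "finger_gap": opening from 0.0 (shut) to 1.0 (fully open); "gripper_force": force on a finger pad.
Only numpy, scipy, OpenCV 4.12 (cv2) and the standard library are available. Lean on these libraries where they do the work, as an engineer would, in place of code of your own. Each camera call takes 0.05 s, during which the arm holds its last target. There are 200 camera calls.

## Task

The wooden pencil box stands on end at the open end of its taped parking bay. Without gripping or lifting it, push it over near its top with the fingers so that it falls onto its base, lid up, inside the tape outline (resting on the tape is fine, past it is not); then push the lying box along the bay until its far end sits squarely against the metal stop bar. Leave everything else on the cart where it is.

Things in the scene. Friction and masses are not known exactly. Their poses are not given: they have to be found in the camera images.
- cedar_box: Red-brown wooden pencil box, 80 x 172 x 62 mm, 0.35 to 0.7 kg, lid fixed shut. Origin: centre of its base face. Axes: z from base to lid (lid face at z = 58 mm, small catch to 62 mm near the foot), y along its length, x across its width. It starts on its -y end, y up, 172 mm tall, leaning 1 degree to the base side; the base faces the stop bar within 5 degrees, the lid faces away from it.
- foot_l (a point): One end of the foot edge, over which the box tips: base corner at x -40, y -85, z 0 mm in the box frame. It starts 10 to 45 mm inside the near tape. Pushed high on the lid side, the box falls by itself once tilted about 20 degrees (its top has then moved about 60 mm).
- foot_r (a point): Other end of the foot edge: base corner at x +40, y -85, z 0 mm in the box frame.
- head_l (a point): Base corner at the upper end of the standing box (the far end once it lies): x -40, y +85, z 0 mm in the box frame.
- head_r (a point): Base corner at the upper end of the standing box: x +40, y +85, z 0 mm in the box frame.
- bay: Parking bay fixed to the cart: flat outline of 10 mm tan tape, inside 100 mm wide (x) and 255 mm long (y), closed at the +y end by an aluminium stop bar 130 x 22 mm, 30 mm high. Origin: centre of the inside, on the cart top; z up, y towards the stop. Side tapes: inner edges x = +-50, outer +-60 mm; near tape: inner edge y = -127.5, outer -137.5 mm; stop face y = +127.5 mm.
- stapler: Bystander: red and black desk stapler, 34 x 148 x 52 mm, behind the bay as the robot sees it (to +x); origin at the centre of its underside, length along y.
- tape_roll: Bystander: roll of masking tape lying flat, 100 mm across, 25 mm high, behind the bay; origin at the centre of its underside.
- marker: Bystander: green and white marker pen lying between the bay and the robot, 135 mm long, 17 mm thick; origin under its centre, length along y.
- pen_pot: Bystander: dark pot of pens, 85 mm across, 169 mm high, at the left front of the cart top; origin at the centre of its underside.
- candle_jar: Bystander: white candle in a glass jar, 76 mm across, 90 mm high, at the left back; origin at the centre of its underside.
- scissors: Bystander: blue-handled scissors lying flat at the right side, 87 x 199 x 9 mm; origin at the centre of their underside.

How it is judged:
By the outcome, as a careful person would: the job done as asked, in the order asked, and still so for the second after the job is handed in, with the robot touching nothing.
It also fails if it takes over 35 s, if anything falls off the work surface, if the arm or the gripper's body presses on something with over 40 N, if the wrist force passes 120 N, or if a joint passes its speed limit or range.

## Working session

There is one attempt and no reset: what is moved stays moved. The work goes in short steps, Python scripts to look and compute and a tool call to move; the robot and the scene stay as the last step left them, time stands still between calls to the robot, and variables do not carry over. Pictures are saved under pics/ and viewed, at most 10 in all, crops included, and the job is handed in when it is done.

Besides the shell and the picture viewer there is one more tool, called after "Request:" as name([rows], argument=value, ...), one row to a line, values as JSON. apply_moves: Moves the arm, as the interface text tells. Its arguments: {"type":"object","properties":{"plan":{"type":"array"},"force":{"type":"number"}},"required":["plan"]}

```bash
mkdir -p pics; python3 - <<'E'
from station import *
import cv2,numpy as np
np.set_printoptions(precision=4,suppress=True)
for n in("side","top"):
    im=snapshot(n);cv2.imwrite(f"pics/{n}0.png",im[:,:,::-1]);c=calibration(n)
    print(n,c["camera_matrix"],c["R"],c["t"],-np.array(c["R"]).T@c["t"])
s=sense();print(s["tcp_pos"],s["tool_rot"],s["t"])
E
```

```text
side [[592.5423   0.     302.4617]
 [  0.     592.5423 252.9088]
 [  0.       0.       1.    ]] [[-0.9415 -0.3365  0.0211]
 [-0.1782  0.4436 -0.8783]
 [ 0.2861 -0.8307 -0.4776]] [0.4402 0.217  0.9772] [0.1735 0.8635 0.648 ]
top [[495.3785   0.     324.875 ]
 [  0.     495.3785 246.4808]
 [  0.       0.       1.    ]] [[ 0.0077 -0.9994 -0.0343]
 [-0.9992 -0.0063 -0.0388]
 [ 0.0385  0.0346 -0.9987]] [-0.0566  0.5059  1.0437] [ 0.4657 -0.0894  1.06  ]
[ 0.2188 -0.5848  0.2305] [ 0.984   0.1779 -0.     -0.0009] 0.1
```

View pics/side0.png

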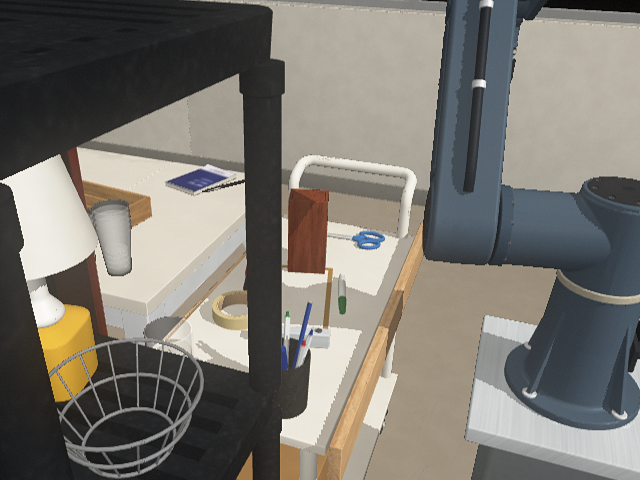

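View pics/top0.png

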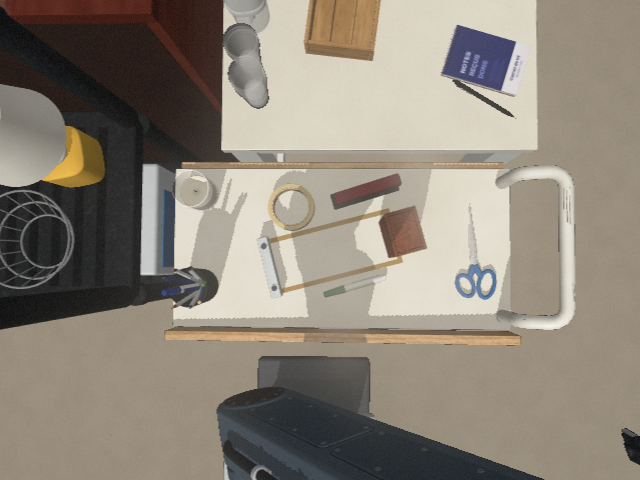

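The side view shows the box standing (288–328, 188–273) behind the shelf post. The top view shows the bay running from the stop bar (268,267) to the box (403,232), with the stapler at (366,191) and the marker at (355,285). I'll zoom into the top view and extract contours.

```bash
cat > h.py <<'E'
from station import *
import cv2,numpy as np
np.set_printoptions(precision=4,suppress=True)
def ray(n,px,z):
    c=calibration(n);K,R,t=map(np.array,(c["camera_matrix"],c["R"],c["t"]))
    px=np.atleast_2d(px).astype(float)
    d=(R.T@np.linalg.inv(K)@np.c_[px,np.ones(len(px))].T).T;o=-R.T@t
    return (o+d*((z-o[2])/d[:,2:]))[:,:2]
E
python3 - <<'E'
from h import *
im=cv2.imread("pics/top0.png");crop=im[170:310,245:445]
cv2.imwrite("pics/topc.png",cv2.resize(crop,None,fx=4,fy=4,interpolation=cv2.INTER_CUBIC))
hsv=cv2.cvtColor(im,cv2.COLOR_BGR2HSV);roi=np.zeros(im.shape[:2],np.uint8);roi[195:300,250:440]=1
tan=cv2.inRange(hsv,(12,70,120),(25,200,255))*roi
box=cv2.inRange(hsv,(0,90,40),(12,255,200))*roi
for nm,m in(("tan",tan),("box",box)):
    cs,_=cv2.findContours(m,cv2.RETR_EXTERNAL,cv2.CHAIN_APPROX_NONE)
    for c in cs:
        if cv2.contourArea(c)>40:
            print(nm,cv2.contourArea(c),cv2.boundingRect(c),cv2.approxPolyDP(c,2.5,True)[:,0].tolist())
E
```

```text
tan 146.5 (282, 277, 47, 16) [[328, 280], [327, 277], [282, 290]]
tan 193.0 (344, 255, 59, 22) [[401, 255], [395, 260], [344, 275], [402, 262]]
tan 408.0 (270, 209, 121, 34) [[390, 212], [384, 209], [271, 238], [270, 242]]
tan 303.0 (268, 195, 46, 35) [[269, 200], [270, 215], [283, 228], [297, 228], [311, 216], [313, 203], [310, 195], [306, 195], [310, 212], [294, 226], [280, 222], [272, 211], [277, 195], [272, 195]]
box 929.0 (384, 212, 37, 45) [[384, 214], [393, 241], [386, 243], [389, 255], [397, 256], [420, 249], [411, 248], [418, 245], [411, 214], [400, 229], [397, 222], [401, 220], [396, 218], [401, 217], [400, 214], [387, 218], [394, 213]]
```

View pics/topc.png

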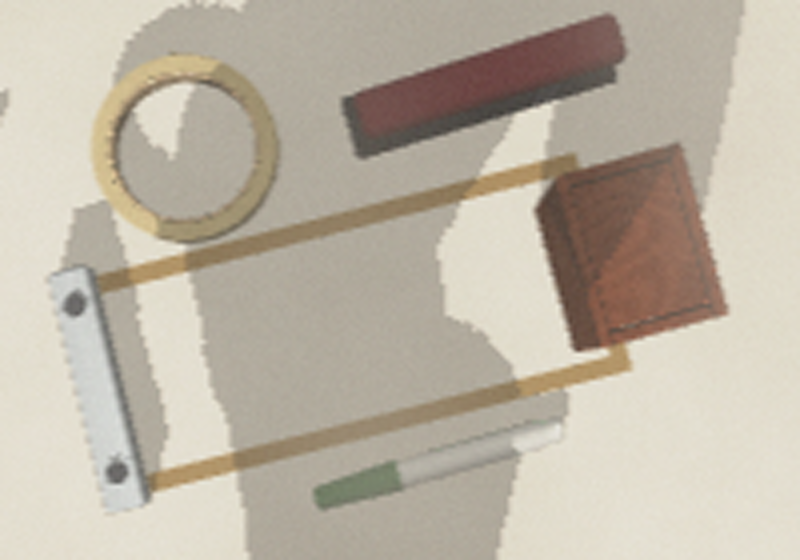

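The crop shows the box top face with corners at crop (555,188), (680,147), (727,312) and (607,345). Its foot edge is at (537,209)–(576,351), and the stop face's top edge is at (92,266)–(150,497). The near tape's outer corner is at (630,370).

```bash
python3 - <<'E'
from h import *
f=lambda p,z:ray("top",np.array(p)/4+[245-.4,170-.4],z)
side=f([(103,283),(575,160)],0); other=f([(152,483),(628,363)],0)
print("tapes +x",side," -x",other)
d=side[1]-side[0];e=other[1]-other[0]
yb=-(d/np.linalg.norm(d)+e/np.linalg.norm(e))/2;yb/=np.linalg.norm(yb);xb=np.array([yb[1],-yb[0]])
print("yb",yb,np.degrees(np.arctan2(-yb[0],yb[1])),"ang each",[np.degrees(np.arctan2(v[0],-v[1])) for v in(d,e)])
st=f([(92,266),(150,497)],.03);print("stop",st)
c0=(side.mean(0)@xb+other.mean(0)@xb)/2;w=(side.mean(0)-other.mean(0))@xb
near=f([(630,370)],0)[0]
ys=st.mean(0)@yb
o=xb*c0+yb*(ys-.1275)
print("width",w,"origin",o,"near outer y from stop",(near-o)@yb)
B=lambda p:np.c_[(p-o)@xb,(p-o)@yb]
print("stop in bay",B(st))
print("foot",f([(537,209),(576,351)],0),B(f([(537,209),(576,351)],0)))
t=f([(555,188),(607,345),(727,312),(680,147)],.172);print("top",t,B(t))
print("stapler",B(f([(345,97),(610,15),(625,55),(360,155)],.045)))
print("marker",B(f([(320,497),(560,430)],.01)))
# side view check of heights: top corner of box by two-view triangulation
from math import *
def P(n):
    c=calibration(n);return np.array(c["camera_matrix"])@np.c_[c["R"],c["t"]]
im=cv2.imread("pics/side0.png");hsv=cv2.cvtColor(im,cv2.COLOR_BGR2HSV)
m=cv2.inRange(hsv,(0,90,20),(14,255,220));m[:,:284]=0;m[:,345:]=0;m[:180]=0;m[290:]=0
cs=max(cv2.findContours(m,0,cv2.CHAIN_APPROX_NONE)[0],key=cv2.contourArea)
q=cv2.approxPolyDP(cs,3,True)[:,0];print(q.tolist())
for X in t: 
    h=P("side")@np.r_[X,.172,1];print("proj side",h[:2]/h[2])
for X in f([(537,209),(576,351)],0):
    h=P("side")@np.r_[X,0,1];print("foot proj side",h[:2]/h[2])
E
```

```text
tapes +x [[ 0.5191  0.0648]
 [ 0.5865 -0.188 ]]  -x [[ 0.412   0.0371]
 [ 0.4781 -0.2164]]
yb [-0.2549  0.967 ] 14.765824561553638 ang each [np.float64(14.923226333966923), np.float64(14.608422789140356)]
stop [[0.5264 0.0663]
 [0.4063 0.0345]]
width 0.11127575661526547 origin [ 0.4982 -0.073 ] near outer y from stop -0.1335685291917942
stop in bay [[ 0.0628  0.1275]
 [-0.0615  0.1275]]
foot [[ 0.5601 -0.1678]
 [ 0.4843 -0.1888]] [[ 0.0356 -0.1074]
 [-0.043  -0.1084]]
top [[ 0.5542 -0.1631]
 [ 0.4841 -0.1865]
 [ 0.4991 -0.2397]
 [ 0.5729 -0.2188]] [[ 0.0312 -0.1014]
 [-0.0426 -0.1061]
 [-0.0416 -0.1613]
 [ 0.035  -0.1599]]
stapler [[ 0.1132 -0.0223]
 [ 0.1199 -0.1644]
 [ 0.098  -0.1666]
 [ 0.0823 -0.0224]]
marker [[-0.0842  0.0426]
 [-0.0811 -0.0888]]
[[291, 189], [288, 271], [324, 273], [328, 190]]
proj side [290.9343 200.4904]
proj side [327.7836 201.5335]
proj side [328.5661 190.9545]
proj side [291.9792 189.2882]
foot proj side [288.2254 272.7469]
foot proj side [324.6807 274.7686]
```

```bash
python3 - <<'E'
from h import *
def P(n):
    c=calibration(n);return np.array(c["camera_matrix"])@np.c_[c["R"],c["t"]]
for a,b in(((556,176),(304,163)),((562,322),(408,180))):
    X=cv2.triangulatePoints(P("top"),P("side"),np.array(a,float).reshape(2,1),np.array(b,float).reshape(2,1))
    print((X[:3]/X[3]).T)
s=sense();T=np.array([.548,-.277,.33]);p=np.array(s["tcp_pos"]);q=np.array(s["tool_rot"])
from scipy.spatial.transform import Rotation as R
r=R.from_quat(q);print(r.as_matrix())
M=r.as_matrix()
# tool-frame shifts for 8 equal rows with simultaneous turn -1.471/8 about z; rows shift first in tool axes at row start
wz=np.radians(14.77)-np.arctan2(M[1,1],M[0,1]);print("world turn deg",np.degrees(wz))
step=np.r_[(T-p)[:2]/8,0]
for k in range(9):
    Mk=(R.from_euler('z',wz*k/8)*r).as_matrix();print(k,Mk.T@step)
E
```

```text
[[ 0.6377 -0.485   0.1317]]
[[ 0.371  -0.4964  0.1229]]
[[ 0.9367  0.3502 -0.0003]
 [ 0.3502 -0.9367  0.0019]
 [ 0.0003 -0.0019 -1.    ]]
world turn deg 84.26947798002699
0 [ 0.052  -0.0216  0.0001]
1 [ 0.0551 -0.0118  0.    ]
2 [ 0.0563 -0.0015  0.    ]
3 [0.0556 0.0088 0.    ]
4 [ 0.0531  0.0189 -0.    ]
5 [ 0.0487  0.0282 -0.    ]
6 [ 0.0428  0.0367 -0.0001]
7 [ 0.0353  0.0439 -0.0001]
8 [ 0.0267  0.0496 -0.0001]
```

Request:
apply_moves([
  [0,0,-0.05,0,0,0,0],
  [0.052,-0.0216,0,0,0,-0.184,0],
  [0.055,-0.0118,0,0,0,-0.184,0],
  [0.0563,-0.0015,0,0,0,-0.184,0],
  [0.0556,0.0088,0,0,0,-0.184,0],
  [0.0531,0.0189,0,0,0,-0.184,0],
  [0.0487,0.0282,0,0,0,-0.184,0],
  [0.0428,0.0367,0,0,0,-0.184,0],
])

```text
t: 1.1
tcp_pos: [0.5076, -0.3144, 0.2809]
tool_rot: [0.678, 0.735, -0.0, -0.0]
force: [0.7, -0.0, -0.9]
finger_gap: 0.498
gripper_force: 0.0
```

```bash
cat >> h.py <<'E'
from scipy.spatial.transform import Rotation as Rn
O=np.array([.4982,-.073]);YB=np.array([-.2549,.967]);XB=np.array([.967,.2549])
def st():
    s=sense();p=np.array(s["tcp_pos"]);M=Rn.from_quat(s["tool_rot"]).as_matrix()
    print("t",s["t"],"tcp",p,"bay",(p[:2]-O)@XB,(p[:2]-O)@YB,"F",np.array(s["force"]),"gap",s["finger_gap"])
    print("tooly-deg",np.degrees(np.arctan2(M[1,1],M[0,1])),"tilt",M[:,2])
    return s,p,M
def to(b,z):
    s,p,M=st();T=np.r_[O+XB*b[0]+YB*b[1],z];print("tool shift",M.T@(T-p))
E
python3 -c "
from h import *
to((-.004,-.212),.14)"
```

```text
t 1.1 tcp [ 0.5076 -0.3144  0.2809] bay -0.05241014928186059 -0.23585460121624857 F [ 0.664  -0.0464 -0.8676] gap 0.4982134815324865
tooly-deg 4.641514344987719 tilt [-0.0005  0.0004 -1.    ]
tool shift [0.0319 0.0435 0.1409]
```

Request:
apply_moves([
  [0.032,0.0435,0,0,0,-0.177,0],
  [0,0,0.05,0,0,0,0],
  [0,0,0.05,0,0,0,0],
  [0,0,0.041,0,0,0,0],
  [0,0,0,0,0,0,0],
])

```text
t: 1.72
tcp_pos: [0.5451, -0.2788, 0.1366]
tool_rot: [0.613, 0.79, -0.0, -0.005]
force: [0.1, 0.7, -0.2]
finger_gap: 0.499
gripper_force: 0.0
```

```bash
python3 -c "
from h import *
to((-.004,-.212),.14)
cv2.imwrite('pics/top1.png',cv2.resize(snapshot('top')[150:310,245:465,::-1],None,fx=3,fy=3))"
```

```text
t 1.725 tcp [ 0.5451 -0.2788  0.1366] bay -0.00710135668531388 -0.2109941124706267 F [ 0.1006  0.7479 -0.2462] gap 0.498635618077711
tooly-deg 14.44738234510069 tilt [-0.0075  0.0057 -1.    ]
tool shift [-0.001   0.0031 -0.0034]
```

View pics/top1.png

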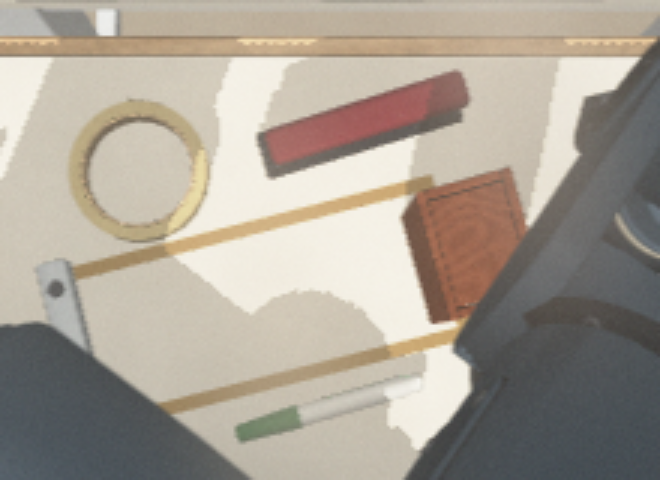

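The box stands untouched at its place, with crop corners at (405,215)–(525,240), and the gripper is behind it. I'll advance to contact.

Request:
apply_moves([
  [0.015,0.003,-0.005,0,0,0,0],
  [0.01,0,0,0,0,0,0],
  [0.008,0,0,0,0,0,0],
  [0.006,0,0,0,0,0,0],
  [0.006,0,0,0,0,0,0],
  [0,0,0,0,0,0,0],
])

```text
t: 2.52
tcp_pos: [0.5393, -0.2362, 0.1454]
tool_rot: [0.613, 0.79, 0.0, 0.0]
force: [0.5, -0.2, -0.1]
finger_gap: 0.496
gripper_force: 0.3
```

```bash
python3 -c "
from h import *
st()"
```

```text
t 2.525 tcp [ 0.5393 -0.2362  0.1454] bay -0.001842159629212417 -0.16828496051433653 F [ 0.489  -0.2431 -0.1489] gap 0.49574720713504655
tooly-deg 14.456430343382378 tilt [ 0.0002 -0.0001 -1.    ]
```

Request:
apply_moves([
  [0.007,0,0,0,0,0,0],
  [0.007,0,0,0,0,0,0],
  [0.007,0,0,0,0,0,0],
  [0.007,0,0,0,0,0,0],
  [0.007,0,0,0,0,0,0],
])

```text
t: 3.15
tcp_pos: [0.5303, -0.2018, 0.1452]
tool_rot: [0.613, 0.79, 0.0, -0.0]
force: [-0.5, 0.9, -0.3]
finger_gap: 0.5
gripper_force: 0.0
```

```bash
python3 -c "
from h import *
st()
cv2.imwrite('pics/side2.png',cv2.resize(snapshot('side')[120:320,200:440,::-1],None,fx=3,fy=3))"
```

```text
t 3.15 tcp [ 0.5303 -0.2018  0.1452] bay -0.001808595240681215 -0.13277295001835285 F [-0.5455  0.9238 -0.3017] gap 0.5000549119744243
tooly-deg 14.442315193120827 tilt [-0.0004  0.0004 -1.    ]
```

View pics/side2.png

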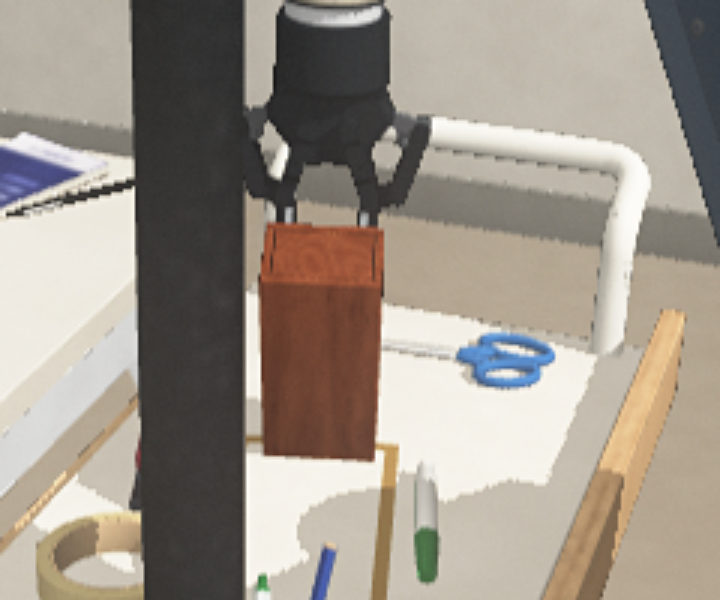

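The box is tilting over its foot edge at crop (263,455)–(375,460), and the foot hasn't moved. I'll continue pushing.

Request:
apply_moves([
  [0.008,0,0,0,0,0,0],
  [0.008,0,0,0,0,0,0],
  [0.008,0,0,0,0,0,0],
  [0.006,0,0,0,0,0,0],
  [0,0,0,0,0,0,0],
  [0,0,0,0,0,0,0],
  [0,0,0,0,0,0,0],
])

```text
t: 4.08
tcp_pos: [0.5233, -0.1739, 0.1453]
tool_rot: [0.613, 0.79, 0.0, 0.0]
force: [0.4, 0.0, -0.2]
finger_gap: 0.496
gripper_force: 0.0
```

```bash
python3 -c "
from h import *
st()
cv2.imwrite('pics/side3.png',cv2.resize(snapshot('side')[120:320,200:440,::-1],None,fx=3,fy=3))"
```

```text
t 4.075 tcp [ 0.5233 -0.1739  0.1453] bay -0.0014600505920115748 -0.10392656120564915 F [ 0.3856  0.0258 -0.1599] gap 0.4964726894124259
tooly-deg 14.41908335002981 tilt [ 0.0003 -0.0002 -1.    ]
```

View pics/side3.png

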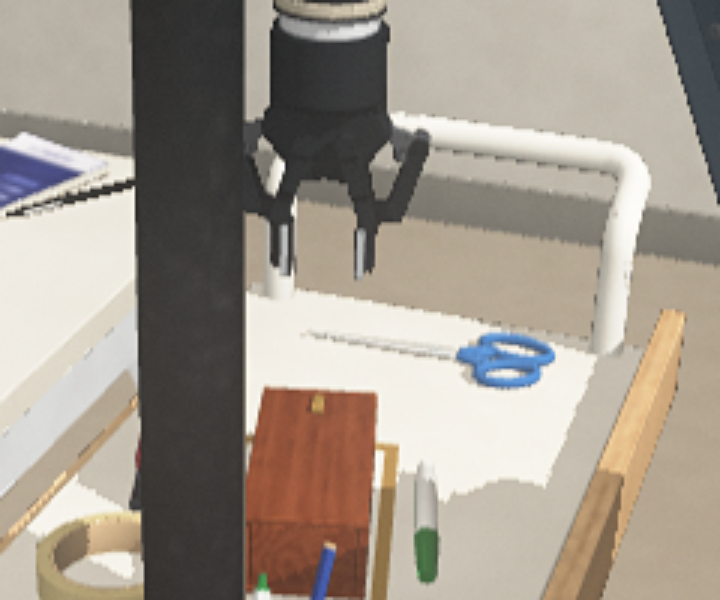

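The box has fallen onto its base, lid up, with the catch at crop (317,403), and it lies inside the tape. I'll back off and measure it.

Request:
apply_moves([
  [-0.03,0,0,0,0,0,0],
  [-0.03,0,0,0,0,0,0],
  [-0.01,0,0,0,0,0,0],
  [0,0,0,0,0,0,0],
])

```text
t: 4.62
tcp_pos: [0.5403, -0.2415, 0.1451]
tool_rot: [0.613, 0.79, 0.0, -0.0]
force: [0.3, 0.3, -0.7]
finger_gap: 0.498
gripper_force: 0.0
```

```bash
python3 -c "
from h import *
st()
im=snapshot('top')
cv2.imwrite('pics/top4.png',cv2.resize(im[180:310,250:450,::-1],None,fx=4,fy=4,interpolation=cv2.INTER_CUBIC))"
```

```text
t 4.625 tcp [ 0.5403 -0.2415  0.1451] bay -0.002222653271717069 -0.17364954977138897 F [ 0.3078  0.34   -0.7116] gap 0.4983449315213023
tooly-deg 14.371106120710971 tilt [-0.0004  0.0006 -1.    ]
```

View pics/top4.png

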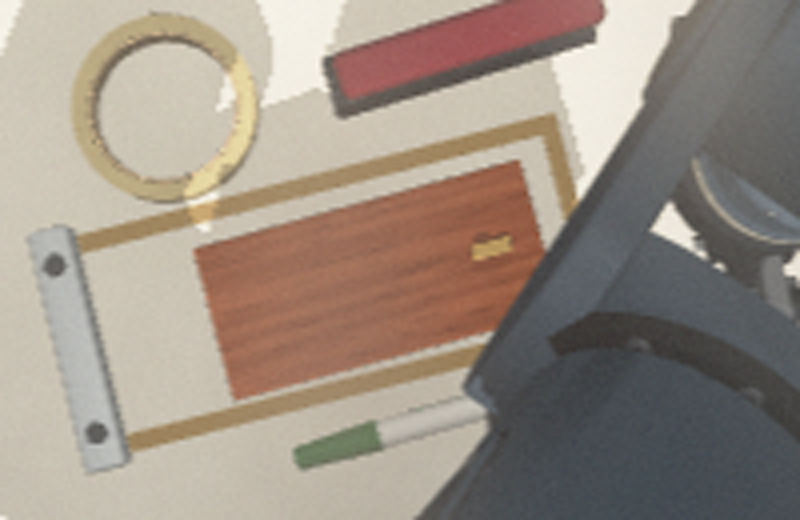

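The box lies in the bay. Its lid corners are at crop (194,248), (233,400) and (521,160), with the stop at the left. I'll convert these to bay coordinates.

```bash
python3 -c "
from h import *
p=ray('top',np.array([(194,248),(233,400),(521,160)])/4+[249.6,179.6],.058)-O
b=np.c_[p@XB,p@YB];print(b)
u=p[0]-p[2];print('yaw vs bay',np.degrees(np.arctan2(-u@XB,u@YB)))
u=p[0]-p[1];print('yaw vs bay',np.degrees(np.arctan2(u@YB,u@XB)))
p=ray('top',np.array([(75,228),(127,462)])/4+[249.6,179.6],.03)-O;print('stop',np.c_[p@XB,p@YB])
to((-.004,-.165),.025)"
```

```text
[[ 0.0338  0.0663]
 [-0.0457  0.066 ]
 [ 0.0357 -0.1051]]
yaw vs bay 0.6348840327417153
yaw vs bay 0.18823634275045958
stop [[ 0.0614  0.1262]
 [-0.0636  0.1296]]
t 4.675 tcp [ 0.5399 -0.2406  0.145 ] bay -0.002367974837999413 -0.1727057139963665 F [ 0.2716  1.3552 -0.1743] gap 0.5000541618617317
tooly-deg 14.417647608359642 tilt [-0.0012  0.0013 -1.    ]
tool shift [ 0.0075 -0.0016  0.12  ]
```

Request:
apply_moves([
  [0,-0.003,0.04,0,0,-0.004,0],
  [0,0,0.045,0,0,0,0],
  [0,0,0.037,0,0,0,0],
  [0.02,0,0,0,0,0,0],
  [0.02,0,0,0,0,0,0],
  [0.01,0,0,0,0,0,0],
  [0.008,0,0,0,0,0,0],
  [0,0,0,0,0,0,0],
])

```text
t: 5.68
tcp_pos: [0.5235, -0.1857, 0.0244]
tool_rot: [0.611, 0.792, 0.0, 0.001]
force: [1.4, 0.1, -0.0]
finger_gap: 0.497
gripper_force: 0.0
```

Request:
apply_moves([
  [0.01,0,0,0,0,0,0],
  [0.01,0,0,0,0,0,0],
  [0.01,0,0,0,0,0,0],
  [0.01,0,0,0,0,0,0],
  [0.006,0,0,0,0,0,0],
  [0,0,0,0,0,0,0],
])

```text
t: 6.42
tcp_pos: [0.5101, -0.14, 0.0229]
tool_rot: [0.611, 0.792, -0.0, -0.002]
force: [-0.6, 0.6, 0.4]
finger_gap: 0.503
gripper_force: 0.0
```

```bash
python3 -c "
from h import *
st()"
```

```text
t 6.425 tcp [ 0.5101 -0.14    0.0229] bay -0.005549287716474614 -0.06782569939219106 F [-0.5521  0.5562  0.3884] gap 0.5029350180947778
tooly-deg 14.698155661449931 tilt [-0.0027  0.0018 -1.    ]
```

Request:
apply_moves([
  [0.006,0,0,0,0,0,0],
  [0.004,0,0,0,0,0,0],
  [0.002,0,0,0,0,0,0],
  [0,0,0,0,0,0,0],
])

```text
t: 6.92
tcp_pos: [0.5078, -0.1293, 0.0232]
tool_rot: [0.611, 0.792, -0.0, -0.001]
force: [-0.2, 0.5, -0.1]
finger_gap: 0.501
gripper_force: 0.0
```

Request:
apply_moves([
  [0.002,0,0,0,0,0,0],
  [0.001,0,0,0,0,0,0],
  [0,0,0,0,0,0,0],
])

```text
t: 7.3
tcp_pos: [0.5075, -0.1269, 0.0233]
tool_rot: [0.611, 0.792, 0.0, -0.0]
force: [1.1, -0.5, -0.2]
finger_gap: 0.497
gripper_force: 0.4
```

```bash
python3 -c "
from h import *
st()
im=snapshot('top')
cv2.imwrite('pics/top5.png',cv2.resize(im[180:310,250:450,::-1],None,fx=4,fy=4,interpolation=cv2.INTER_CUBIC))"
```

```text
t 7.3 tcp [ 0.5075 -0.1269  0.0233] bay -0.004708968313695493 -0.054510254632244175 F [ 1.099  -0.4623 -0.1883] gap 0.49687645043981093
tooly-deg 14.661341973066591 tilt [ 0.      0.0001 -1.    ]
```

View pics/top5.png

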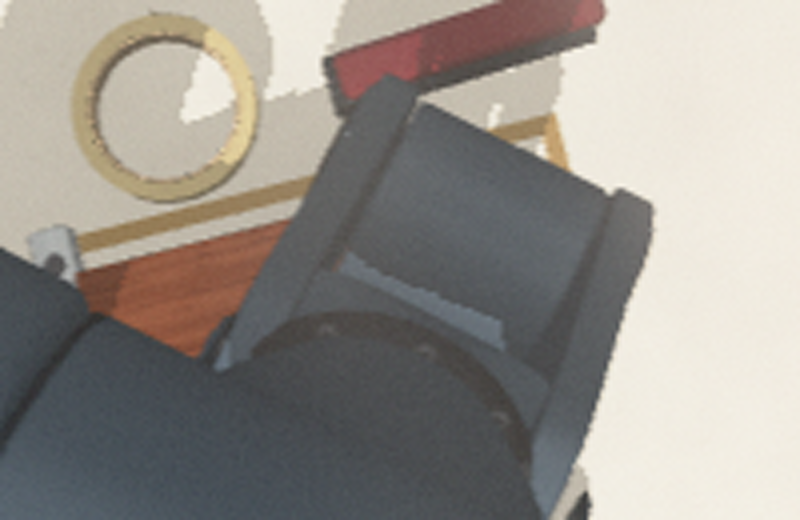

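The box end, at crop (78,275), is nearly at the stop bar. There is no contact force yet, so I'll keep going in small steps.

Request:
apply_moves([
  [0.001,0,0,0,0,0,0],
  [0.001,0,0,0,0,0,0],
  [0,0,0,0,0,0,0],
])

```text
t: 7.72
tcp_pos: [0.507, -0.1249, 0.0233]
tool_rot: [0.611, 0.792, 0.0, 0.0]
force: [0.3, -0.6, -0.9]
finger_gap: 0.5
gripper_force: 0.6
```

Request:
apply_moves([
  [0.001,0,0,0,0,0,0],
  [0.001,0,0,0,0,0,0],
  [0,0,0,0,0,0,0],
])

```text
t: 8.1
tcp_pos: [0.5077, -0.1247, 0.0236]
tool_rot: [0.611, 0.792, -0.0, 0.002]
force: [-0.1, -7.3, -1.0]
finger_gap: 0.5
gripper_force: 3.3
```

Request:
apply_moves([
  [0.001,0,0,0,0,0,0],
  [0.001,0,0,0,0,0,0],
  [0,0,0,0,0,0,0],
  [0,0,0,0,0,0,0],
])

```text
t: 8.6
tcp_pos: [0.5083, -0.1246, 0.024]
tool_rot: [0.61, 0.792, -0.001, 0.004]
force: [0.3, -12.1, -0.6]
finger_gap: 0.503
gripper_force: 5.7
```

Request:
apply_moves([
  [-0.006,0,0,0,0,0,0],
  [-0.02,0,0,0,0,0,0],
  [-0.03,0,0,0,0,0,0],
  [-0.02,0,-0.04,0,0,0,0],
  [-0.03,0,-0.06,0,0,0,0],
  [-0.05,0,-0.06,0,0,0,0],
  [-0.06,0,-0.04,0,0,0,0],
  [-0.06,0,0,0,0,0,0],
])

```text
t: 9.6
tcp_pos: [0.5727, -0.3715, 0.2066]
tool_rot: [0.611, 0.792, 0.0, 0.004]
force: [0.2, -0.2, -0.0]
finger_gap: 0.499
gripper_force: 0.0
```

```bash
python3 -c "
from h import *
st()
im=snapshot('top')
cv2.imwrite('pics/top6.png',cv2.resize(im[180:310,250:450,::-1],None,fx=4,fy=4,interpolation=cv2.INTER_CUBIC))"
```

```text
t 9.6 tcp [ 0.5727 -0.3715  0.2066] bay -0.004083025674459748 -0.30764452150844085 F [ 0.2138 -0.2412 -0.0365] gap 0.4994713426497889
tooly-deg 14.715650104836453 tilt [ 0.006  -0.0045 -1.    ]
```

View pics/top6.png

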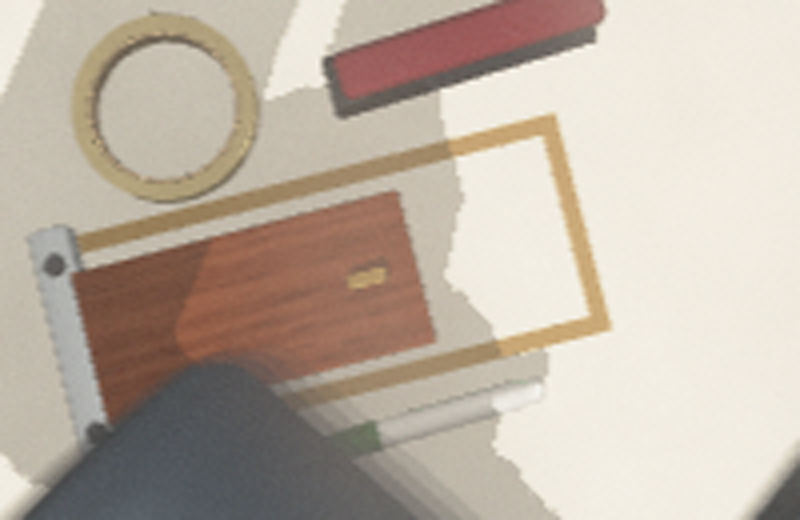

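The box lies inside the tape, with its far edge at crop (75,272)–(108,418), flush with the stop bar. The stapler, tape roll and marker are where they were.

```bash
python3 -c "
from h import *
p=ray('top',np.array([(75,272),(398,191),(435,342)])/4+[249.6,179.6],.058)-O
print(np.c_[p@XB,p@YB])
print(sign_off())"
```

```text
[[ 0.037   0.128 ]
 [ 0.036  -0.0411]
 [-0.0426 -0.0401]]
the job is handed in; nothing more can be done
None
```

The box was tipped onto its base, lid up, and pushed along the bay; it now lies inside the tape, square and flush against the stop bar within about 1 mm. The stapler, tape roll and marker did not move. I handed the job in at about 10 s, and no verdict has come back.

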